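# Load the gratin grill, fit its valve knob and hold the pilot valve in

### The arm

A 6-joint arm with a two-finger parallel gripper is mounted at the origin on a cart in front of the work surface, level with it; the furniture and walls round the work are solid. World frame = base frame: x ahead of the robot, y to its left, z up, the work surface at z = 0. Lengths are in m, angles in rad, forces in N, time in s.
With the tool pointing down it reaches from about 0.325 to 0.9 m from the base axis. Payload 6.1 kg.
Tool frame: the origin (TCP) lies between the finger pads; the fingertips stand 17 mm ahead of it and the grasp point (between the pads) lies 2 mm behind it; z points along the fingers, y is the line along which they close (so a half turn about z gives the same grasp; the last joint's range is limited). The gripper opens to 85 mm and grips with 20 to 120 N. Pads are 22 mm wide; open, the fingers measure 114 mm over their backs; the gripper's body (76 mm by 85 mm) begins 54 mm behind the grasp point. The pads swing forward as they close: fully open they stand 13 mm farther back than shut.
Start: joints at [-0.126, 0.22, 1.526, -0, 1.395, -0.126], TCP at [0.625, -0, 0.248] pointing down, gripper open.
Joint ranges: [-2.98, 2.98], [-0.91, 2.08], [0.09, 2.57], [-1.24, 4.39], [0.2, 2.65], [-2.68, 2.68]. Speed limits (rad/s): [2.57, 2.57, 3.01, 3.14, 3.14, 3.14].

### API

Orientations are given as a unit quaternion [x, y, z, w].
In Python, from rig import state, snapshot, order gives the robot as it stands.
- The arm moves only by the tool servo_tool, never from a script. Its argument "increments" is a list of rows, each an object with "dp": the shift along the tool's x, y, z in mm, a list of three; "roll": the turn about the tool's z in rad; "hand": the opening, from 0 (shut) to 1 (fully open). In form: [{"dp": [tx, ty, tz], "roll": roll, "hand": hand}, ...]. A call has 1 to 12 rows; each row shifts and turns the commanded pose from where the row before left it, along the tool's axes as they then stand; what a row does not reach is not made up. A row lasts 1/8 s, in which the tool goes at most 62.5 mm and 10.7 degrees, less where a joint would pass 70% of its speed; a pose out of reach is approached as far as the arm can. A call with a gripper value outside its range is refused whole. The fingers move at their own pace and stop on an object; "newtons" is the grip in N (left out, the last holds). Time passes only in rows, so rows that do not move let the fingers close. It gives the time, the measured TCP pose, the force, the opening and the grip force at its end, in the units of the state.
- state(): the state, without advancing time (a new reading comes with each control period).
- snapshot(name): name is "scene" or "side" or "wrist"; returns a dict with "frame" (384x512x3 uint8, red, green, blue), "vertical_fov" (degrees; the focal length in pixels is half the picture's height over the tangent of half this angle, whatever the lens; pixels are square), "cx", "cy" (the principal point, pixels), "view" (4x4, takes a point from world to camera coordinates); the wrist camera has in their place "mount" (4x4, takes a point from camera to tool coordinates, whose origin is the TCP and whose axes are the flange's). Camera axes: x right, y up, looking along -z (the intrinsics and any distortion apply to the point x, -y, -z); pixel columns grow to the right and rows downward; lengths in m; the calibration is good to about 2 mm. A picture is of the moment at which its call begins: read the wrist's pose just before it. There is no depth.
- order.sign_off(): hands the job in; it is judged then, once.
The state is a dict: "time": time; "joint_pos": joint angles; "qvel": joint speeds; "joint_efforts": joint torques, N m; "eef_pos": TCP position; "tcp_rot": TCP orientation; "force": force on the tool from outside, world axes, zero at the start; "ft_torque": the same for the moment, N m; "grip_width": opening from 0.0 (shut) to 1.0 (fully open); "finger_force": force on a finger pad.
Only numpy, scipy, OpenCV 4.12 (cv2) and the standard library are available. Lean on these libraries where they do the work, as an engineer would, in place of code of your own. Each camera call takes 0.05 s, during which the arm holds its last target. There are 200 camera calls.

### The job

Get the small gas grill ready to light: slide the black-handled tray with its two filled ramekins off the ledge fully home into the grill, up to the stop at the back, with both ramekins left standing on it. Then take the loose black knob from the table, turn it so that the flat in its bore matches the flat of the bare D-shaped valve spindle (its white pointer then faces the white pilot dot behind the spindle), push it fully on and press knob and spindle well in against the valve's spring. Finish while holding the knob and keeping it pressed in, as the safety valve shuts when it comes up; leave the things standing around in their places.

Things in the scene. Friction and masses are not known exactly. Their poses are not given: they have to be found in the camera images.
- grill_mouth (a point): Fixed low steel grill, open mouth facing the robot. Point: middle of the mouth on the deck (30 mm above the table), in the front face; x into the grill, y left, z up. Mouth 236 mm wide, lead-ins narrow it within 30 mm to a 212 mm slot, 52 mm high; stop 145 mm in; hood top 122 mm above the table. Level ledge before it: 190 mm long, 264 wide, 5 mm side lips.
- control_box (a point): Middle of the flat top of the grill's control box, right of the mouth, 75 mm above the table; axes as the grill's. Box 280 mm (x) by 120 mm (y). Two valves on its centre line: the rear one, 35 mm ahead (+x) of this point, has its knob fitted (top 127 mm above the table); the front one, 75 mm nearer (-x), is the bare spindle.
- tray_handle (a point): Centre of the black bar handle of the loose aluminium tray: 85 mm long (x), 18 wide, 18 high, 47 mm above the tray's underside, so 77 mm above the table. x points from handle to tray, into the grill; z up. Can be gripped across its width (y) from above. Loaded, the tray weighs 0.5 to 0.7 kg; it lies on the ledge and slides there and on the deck.
- tray_middle (a point): Middle of the tray's floor, upper face (3 mm above the underside), 138 mm ahead (x) of the handle's centre; axes as the handle's. Tray 140 mm (x) by 200 mm (y), rim 16 mm high. Fully home its rear rim touches the stop and this point is 75 mm inside the mouth.
- ramekin_dark: Small white ramekin with dark filling, 66 mm across, 38 mm high, standing loose on the tray; origin at the centre of its underside, z up.
- ramekin_white: Small white ramekin with white filling, same size, standing loose on the tray beside the other; origin at the centre of its underside, z up.
- knob_center (a point): Loose black knob standing on the table, 0.17 kg, 42 mm high; point: its centre, 21 mm above the underside. Round skirt 54 mm across, 12 high; on it a grip bar 50 mm long (x), 20 wide (y), 30 high. +x: the end with the white pointer line. In the underside a D-bore 17.6 mm across, 12 deep, 3 mm lead-in, its flat 3.9 mm from the axis on the +x side; 0.8 mm play round the spindle.
- knob_pointer (a point): Outer end of the white pointer line on the knob, 25 mm ahead (+x) of its axis and 21 mm above its centre; axes as the knob's.
- spindle_tip (a point): Centre of the top of the bare brass spindle: upright D-shaft, 16 mm diameter, 22 mm out of the control box's top, end bevelled 3.5 mm. Its flat, 3.2 mm from the axis, faces +x (into the grill, to the white pilot dot); z up. It does not turn. The knob goes on with its x along this x, not opposite; fully on, the knob's centre is 9 mm above this point.
- spindle (a joint): How far the spindle is pressed down, m: 0 at rest, 0.006 at its end stop. The spring needs 5 N to start and 8 N at the end stop and pushes it up again when let go.
- timer: Red and white wind-up kitchen timer, 67 mm across, 54 mm high; bystander. Origin at the centre of its underside.
- pepper_mill: Brown wooden pepper mill, 58 mm across, 160 mm high; bystander. Origin at the centre of its underside.
- squeeze_oil: Yellow squeeze bottle, 59 mm across, 211 mm high; bystander. Origin at the centre of its underside.
- tin: Small food tin, 75 mm across, 58 mm high; bystander. Origin at the centre of its underside.
Not all that is in view belongs to the job. Leave any purple or turquoise look-alike of the part that bears knob_center alone.

How it is judged:
On the way, in this order (a step that is already met when the one before it is completed fails the run):
1. the loaded tray is fully home in the grill, the knob not yet on the spindle (x of tray_middle in the frame of grill_mouth above 0.067 m and y of tray_middle in the frame of grill_mouth between -0.012 and 0.012 m and z of tray_middle in the frame of grill_mouth below 0.008 m and angle between the x axis of tray_middle and the x axis of grill_mouth, either way round below 0.1 rad and angle between each of ramekin_dark, ramekin_white's own z axis and vertical below 0.2 rad and z of each of ramekin_dark, ramekin_white in the frame of tray_middle below 0.006 m and x of ramekin_dark in the frame of tray_middle between -0.055 and 0.055 m and y of ramekin_dark in the frame of tray_middle between -0.085 and 0.085 m and x of ramekin_white in the frame of tray_middle between -0.055 and 0.055 m and y of ramekin_white in the frame of tray_middle between -0.085 and 0.085 m and not (z of knob_center in the frame of spindle_tip between 0.005 and 0.012 m and horizontal distance between knob_center and spindle_tip below 0.003 m and angle between knob_center's own z axis and vertical below 0.1 rad and angle between the x axis of knob_center and the x axis of spindle_tip, either way round below 0.35 rad and x of knob_pointer in the frame of spindle_tip above 0.015 m)), for 0.2 s.
2. the knob sits fully on the D-spindle, the tray still home (z of knob_center in the frame of spindle_tip between 0.005 and 0.012 m and horizontal distance between knob_center and spindle_tip below 0.003 m and angle between knob_center's own z axis and vertical below 0.1 rad and angle between the x axis of knob_center and the x axis of spindle_tip, either way round below 0.35 rad and x of knob_pointer in the frame of spindle_tip above 0.015 m and x of tray_middle in the frame of grill_mouth above 0.067 m and y of tray_middle in the frame of grill_mouth between -0.012 and 0.012 m and z of tray_middle in the frame of grill_mouth below 0.008 m and angle between the x axis of tray_middle and the x axis of grill_mouth, either way round below 0.1 rad), for 0.1 s.
At the end, for the whole second after the job is handed in: Tray home (middle at least 67 of 75 mm in, within 12 mm and 0.10 rad of square), both ramekins upright on it; knob within 3 mm of fully on the spindle, within 3 mm of its axis, upright, flats matching; the fingers still hold the knob and the spindle stays pressed at least 3 of its 6 mm (all of step 2 and angle between each of ramekin_dark, ramekin_white's own z axis and vertical below 0.2 rad and z of each of ramekin_dark, ramekin_white in the frame of tray_middle below 0.006 m and x of ramekin_dark in the frame of tray_middle between -0.055 and 0.055 m and y of ramekin_dark in the frame of tray_middle between -0.085 and 0.085 m and x of ramekin_white in the frame of tray_middle between -0.055 and 0.055 m and y of ramekin_white in the frame of tray_middle between -0.085 and 0.085 m and value of joint spindle above 0.003 m and contact force between the fingers and knob above 1 N and contact force between the fingers and tray below 0.5 N); the arm keeps its last pose, push and grip.
It fails at once if a ramekin is tipped over (angle between any of ramekin_dark, ramekin_white's own z axis and vertical above 0.6 rad).
It fails at once if a bystander (timer, pepper mill, squeeze bottle, tin) is pushed away by more than 40 mm or knocked over (distance of any of timer, pepper_mill, squeeze_oil, tin from where it was at the start of the episode above 0.04 m or angle between any of timer, pepper_mill, squeeze_oil, tin's own z axis and vertical above 0.5 rad).
It also fails if it takes over 64 s, if anything falls off the work surface, if the arm or the gripper's body presses on something with over 40 N, if the wrist force passes 120 N, or if a joint passes its speed limit or range.

## Working session

There is one attempt and no reset: what is moved stays moved. The work goes in short steps, Python scripts to look and compute and a tool call to move; the robot and the scene stay as the last step left them, time stands still between calls to the robot, and variables do not carry over. Pictures are saved under pics/ and viewed, at most 10 in all, crops included, and the job is handed in when it is done.

Besides the shell and the picture viewer there is one more tool, called after "Call:" by a JSON object that holds its "method" and its "body", one argument or row to a line. servo_tool: Moves the arm, as the interface text tells. Its arguments: {"type":"object","properties":{"increments":{"type":"array","items":{"type":"object","properties":{"dp":{"type":"array","items":{"type":"number"}},"roll":{"type":"number"},"hand":{"type":"number"}}}},"newtons":{"type":"number"}},"required":["increments"]}

```bash
ls; mkdir -p pics; cat > h.py <<'E'
import numpy as np, cv2, json
from rig import state, snapshot, order
from scipy.spatial.transform import Rotation as R
def take(name, fn):
    s=state(); d=snapshot(name); cv2.imwrite(f'pics/{fn}.png', cv2.cvtColor(d['frame'],cv2.COLOR_RGB2BGR))
    T=np.eye(4)
    if 'mount' in d:
        W=np.eye(4); W[:3,:3]=R.from_quat(s['tcp_rot']).as_matrix(); W[:3,3]=s['eef_pos']; T=W@np.array(d['mount'])
    else: T=np.linalg.inv(np.array(d['view']))
    m=dict(T=T.tolist(),f=192/np.tan(np.radians(d['vertical_fov'])/2),cx=d['cx'],cy=d['cy'],extra={k:np.array(v).tolist() for k,v in d.items() if k not in('frame','view','mount')})
    json.dump(m,open(f'pics/{fn}.json','w')); return m
def pt(fn,u,v,z):
    m=json.load(open(f'pics/{fn}.json')); T=np.array(m['T'])
    r=T[:3,:3]@np.array([(u-m['cx'])/m['f'],-(v-m['cy'])/m['f'],-1]); o=T[:3,3]
    return o+r*(z-o[2])/r[2]
def px(fn,p):
    m=json.load(open(f'pics/{fn}.json')); T=np.linalg.inv(np.array(m['T'])); c=T[:3,:3]@np.array(p)+T[:3,3]
    return np.array([m['cx']+m['f']*c[0]/-c[2], m['cy']+m['f']*c[1]/c[2]])
def ray(fn,u,v):
    m=json.load(open(f'pics/{fn}.json')); T=np.array(m['T'])
    r=T[:3,:3]@np.array([(u-m['cx'])/m['f'],-(v-m['cy'])/m['f'],-1]); return T[:3,3],r/np.linalg.norm(r)
E
python3 - <<'E'
from h import *
for n in('scene','side','wrist'):
    m=take(n,n+'0'); print(n,m['extra'],np.round(m['T'],3).tolist())
a,b,c=[cv2.imread(f'pics/{n}0.png') for n in('scene','side','wrist')]
cv2.imwrite('pics/scene0b.png',cv2.resize(a,(800,600),interpolation=cv2.INTER_CUBIC))
print(state())
E
```

```text
pics
scene {'vertical_fov': 48.14726897835866, 'cx': 254.97514708383457, 'cy': 189.76314181101552} [[0.827, 0.288, -0.483, -0.246], [-0.562, 0.443, -0.698, -1.148], [0.013, 0.849, 0.528, 0.929], [0.0, 0.0, 0.0, 1.0]]
side {'vertical_fov': 55.56297149931568, 'cx': 254.73040626463688, 'cy': 191.53134021307798} [[0.973, 0.141, -0.182, 0.351], [-0.23, 0.62, -0.75, -0.822], [0.008, 0.772, 0.636, 0.802], [0.0, 0.0, 0.0, 1.0]]
wrist {'vertical_fov': 64.9459013785669, 'cx': 259.40403931023326, 'cy': 191.16417378333114} [[1.0, 0.0, 0.002, 0.624], [-0.001, 0.963, 0.27, 0.067], [-0.002, -0.27, 0.963, 0.373], [0.0, 0.0, 0.0, 1.0]]
{'time': 0.15, 'joint_pos': array([-1.26119557e-01,  2.21046695e-01,  1.52733046e+00, -1.09103640e-05,
        1.39471295e+00, -1.26103860e-01]), 'qvel': array([-0.00089411, -0.00058759, -0.00458915, -0.00017655, -0.00106573,
        0.0006663 ]), 'joint_efforts': array([ 5.24838761e-04, -4.97483325e+01, -3.89904678e+01, -1.73041117e-04,
        7.14129725e-03, -8.50862284e-05]), 'eef_pos': array([6.24564692e-01, 3.57119992e-05, 2.47458915e-01]), 'tcp_rot': array([ 7.07111454e-01,  7.07101712e-01, -4.62880555e-04, -5.88527587e-04]), 'force': array([0.23204863, 0.1990606 , 0.47072715]), 'ft_torque': array([-0.01765565,  0.01936689, -0.02889917]), 'finger_force': 0.0, 'grip_width': 1.0043024554188178}
```

View pics/scene0b.png

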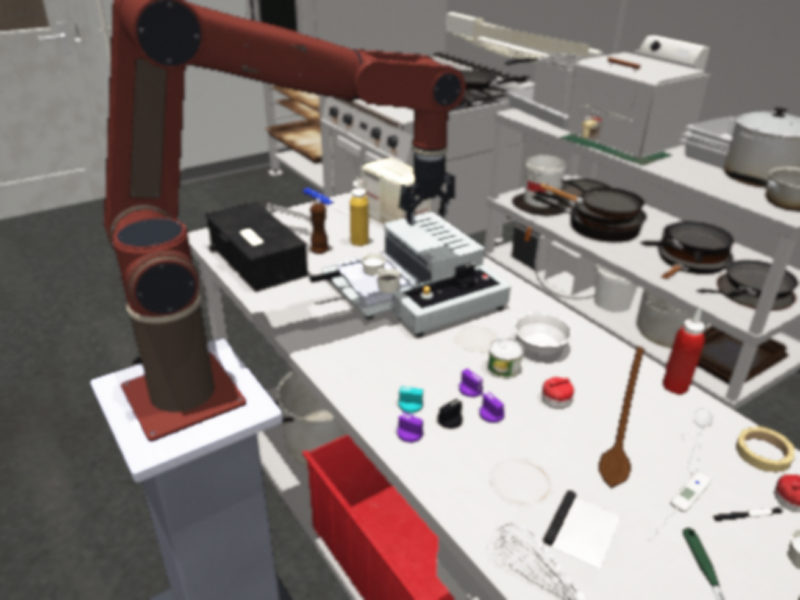

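View pics/wrist0.png

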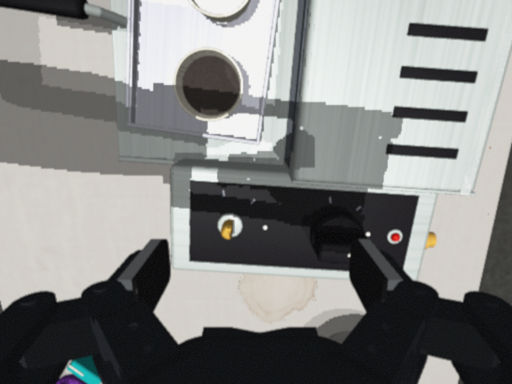

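Scene: black loose knob at (450,413) in the enlarged view. Look-alikes are turquoise (411,398) and purple (410,427), (471,382), (492,407). The other black knob, at (465,272), is fitted to the rear valve. I choose the black one at (450,413). Wrist: spindle near (229,229), dark ramekin (209,83), handle end near (85,10).

```bash
python3 - <<'E'
from h import *
f='wrist0'
for n,u,v,z in [('boxFL',174,166,.075),('boxFR',172,268,.075),('boxBR',428,277,.075),('spindle',229,226,.095),('dot',265,228,.075),('darkR',209,83,.071),('handle end',85,10,.077),('handlemid upper',0,3,.086)]:
    print(n,np.round(pt(f,u,v,z),4))
f='scene0'
print('knob',pt(f,450*.64,413*.64,.021)); print('handle',pt(f,325*.64,275*.64,.086))
a=cv2.imread('pics/side0.png'); cv2.imwrite('pics/v3.png',cv2.resize(a,(800,600),interpolation=cv2.INTER_CUBIC))
E
```

```text
boxFL [0.5377 0.0097 0.075 ]
boxFR [ 0.5266 -0.1049  0.075 ]
boxBR [ 0.8113 -0.116   0.075 ]
spindle [ 0.5933 -0.0468  0.095 ]
dot [ 0.6293 -0.0573  0.075 ]
darkR [0.5758 0.0885 0.071 ]
handle end [0.4712 0.1484 0.077 ]
handlemid upper [0.405  0.1513 0.086 ]
knob [ 0.42174281 -0.36936969  0.021     ]
handle [0.42742289 0.15056484 0.086     ]
```

View pics/v3.png

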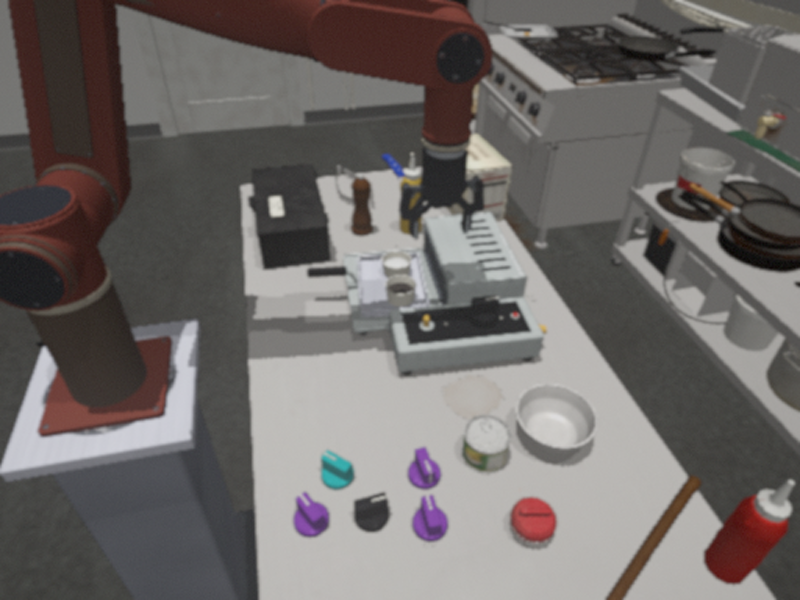

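Side view: black loose knob at (372,512), turquoise (337,470), purples (311,517), (424,470) and (430,520). Handle bar spans (308–345,272). Moving above the handle, rolled 90°.

Call:
{"method": "servo_tool", "body": {
  "increments": [
    {"dp": [30,-39,0],"roll": 0,"hand": 1},
    {"dp": [30,-39,0],"roll": 0,"hand": 1},
    {"dp": [30,-39,0],"roll": 0,"hand": 1},
    {"dp": [30,-39,0],"roll": 0,"hand": 1},
    {"dp": [30,-39,0],"roll": 0,"hand": 1},
    {"dp": [0,0,0],"roll": 0.175,"hand": 1},
    {"dp": [0,0,0],"roll": 0.175,"hand": 1},
    {"dp": [0,0,0],"roll": 0.175,"hand": 1}
  ]
}}

```text
time: 1.15
eef_pos: [0.4296, 0.1502, 0.2482]
tcp_rot: [0.868, 0.497, -0.0, -0.0]
force: [-0.2, -0.3, 0.3]
grip_width: 0.998
finger_force: 0.0
```

Call:
{"method": "servo_tool", "body": {
  "increments": [
    {"dp": [0,0,0],"roll": 0.175,"hand": 1},
    {"dp": [0,0,0],"roll": 0.175,"hand": 1},
    {"dp": [0,0,0],"roll": 0.175,"hand": 1},
    {"dp": [0,0,0],"roll": 0.175,"hand": 1},
    {"dp": [0,0,0],"roll": 0.175,"hand": 1},
    {"dp": [0,0,0],"roll": 0.17,"hand": 1},
    {"dp": [0,0,0],"roll": 0,"hand": 1},
    {"dp": [0,0,0],"roll": 0,"hand": 1}
  ]
}}

```text
time: 2.15
eef_pos: [0.4299, 0.15, 0.2482]
tcp_rot: [1.0, 0.002, -0.0, 0.0]
force: [-0.2, 0.9, 0.5]
grip_width: 1.004
finger_force: 0.0
```

```bash
python3 - <<'E'
from h import *
s=state(); print(s['eef_pos'],R.from_quat(s['tcp_rot']).as_matrix().round(3).tolist(),s['joint_pos'].round(2))
take('wrist','w1'); print('box corner',pt('side0',328*.64,262*.64,0),'mill',pt('side0',361*.64,230*.64,0))
cv2.imwrite('pics/w1b.png',cv2.resize(cv2.imread('pics/w1.png'),(800,600),interpolation=cv2.INTER_CUBIC))
E
```

```text
[0.42989586 0.14999625 0.24818052] [[1.0, 0.004, -0.0], [0.004, -1.0, -0.0], [-0.0, 0.0, -1.0]] [ 0.16 -0.2   1.95  0.    1.39  1.73]
box corner [0.44952523 0.29703993 0.        ] mill [0.55245769 0.41914451 0.        ]
```

View pics/w1b.png

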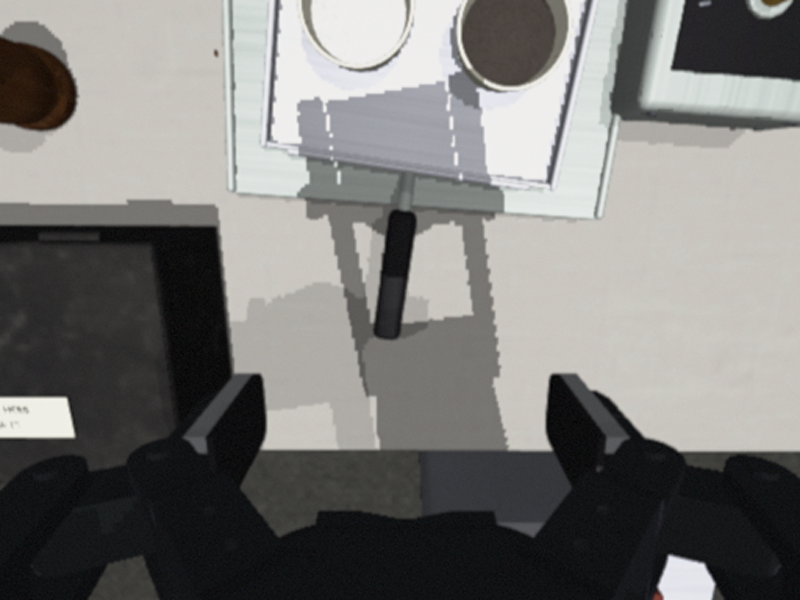

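```bash
python3 - <<'E'
from h import *
k=.64
P={}
for n,u,v,z in [('h_in',403,212,.086),('h_out',388,337,.086),('ledgeL',230,190,.035),('ledgeR',604,217,.035),('trayL',264,147,.046),('trayR',553,187,.046),('dark',512,38,.071),('whiteR',357,15,.071),('boxcornerFL',645,105,.075)]:
    P[n]=pt('w1',u*k,v*k,z); print(n,P[n].round(4))
ang=lambda d:np.arctan2(d[1],d[0])
print('handle yaw',ang(P['h_in']-P['h_out']),'mid',(P['h_in']+P['h_out'])/2, np.linalg.norm(P['h_in']-P['h_out']))
d=P['ledgeL']-P['ledgeR'];print('ledge yaw',ang(d)-np.pi/2,np.linalg.norm(d),(P['ledgeL']+P['ledgeR'])/2)
d=P['trayL']-P['trayR'];print('tray yaw',ang(d)-np.pi/2,np.linalg.norm(d),(P['trayL']+P['trayR'])/2)
E
```

```text
h_in [0.4711 0.1501 0.086 ]
h_out [0.3909 0.1597 0.086 ]
ledgeL [0.4813 0.2717 0.035 ]
ledgeR [0.4634 0.0071 0.035 ]
trayL [0.5097 0.2425 0.046 ]
trayR [0.4845 0.0486 0.046 ]
dark [0.5693 0.0874 0.071 ]
whiteR [0.5808 0.1767 0.071 ]
boxcornerFL [0.533  0.0073 0.075 ]
handle yaw -0.11891697528265685 mid [0.43097563 0.15494006 0.086     ] 0.08077827076740188
ledge yaw -0.0675568397926345 0.26524204372997395 [0.47230265 0.13941313 0.035     ]
tray yaw -0.12918853688939924 0.1955081017713456 [0.49707524 0.14558305 0.046     ]
```

Wrist view: handle runs from (403,212) to (388,337), yaw −0.12. Ledge corners at (230,190) and (604,217), yaw −0.068. Both ramekins are on the tray. Descending on the handle.

Call:
{"method": "servo_tool", "body": {
  "increments": [
    {"dp": [1,-5,0],"roll": 0.125,"hand": 1},
    {"dp": [0,0,40],"roll": 0,"hand": 1},
    {"dp": [0,0,40],"roll": 0,"hand": 1},
    {"dp": [0,0,40],"roll": 0,"hand": 1},
    {"dp": [0,0,35],"roll": 0,"hand": 1},
    {"dp": [0,0,17],"roll": 0,"hand": 1},
    {"dp": [0,0,0],"roll": 0,"hand": 1},
    {"dp": [0,0,0],"roll": 0,"hand": 0.5},
    {"dp": [0,0,0],"roll": 0,"hand": 0.3},
    {"dp": [0,0,0],"roll": 0,"hand": 0},
    {"dp": [0,0,0],"roll": 0,"hand": 0},
    {"dp": [0,0,0],"roll": 0,"hand": 0}
  ],
  "newtons": 40
}}

```text
time: 3.7
eef_pos: [0.4314, 0.1552, 0.077]
tcp_rot: [0.998, -0.062, 0.0, -0.0]
force: [-1.8, 0.9, 6.5]
grip_width: 0.199
finger_force: 43.8
```

Call:
{"method": "servo_tool", "body": {
  "increments": [
    {"dp": [0,0,0],"roll": 0,"hand": 0},
    {"dp": [0,0,0],"roll": 0,"hand": 0}
  ]
}}

```text
time: 3.95
eef_pos: [0.4314, 0.1552, 0.077]
tcp_rot: [0.998, -0.062, 0.0, -0.0]
force: [-2.9, 0.2, 5.5]
grip_width: 0.206
finger_force: 43.9
```

Call:
{"method": "servo_tool", "body": {
  "increments": [
    {"dp": [3,1,-1],"roll": 0,"hand": 0},
    {"dp": [6,2.5,0],"roll": -0.012,"hand": 0},
    {"dp": [7,2.5,0],"roll": -0.012,"hand": 0},
    {"dp": [8,3,0],"roll": -0.016,"hand": 0},
    {"dp": [8,3,0],"roll": -0.016,"hand": 0},
    {"dp": [8,0,0],"roll": 0,"hand": 0},
    {"dp": [8,0,0],"roll": 0,"hand": 0},
    {"dp": [8,0,0],"roll": 0,"hand": 0},
    {"dp": [7,0,0],"roll": 0,"hand": 0},
    {"dp": [5,0,0],"roll": 0,"hand": 0},
    {"dp": [2,0,0],"roll": 0,"hand": 0},
    {"dp": [0,0,0],"roll": 0,"hand": 0}
  ]
}}

```text
time: 5.45
eef_pos: [0.4976, 0.1373, 0.0771]
tcp_rot: [0.999, -0.034, -0.002, 0.0]
force: [-8.8, 0.6, 8.4]
grip_width: 0.201
finger_force: 44.2
```

```bash
python3 - <<'E'
from h import *
s=state(); print(s['eef_pos'],R.from_quat(s['tcp_rot']).as_matrix()[:,0].round(4).tolist(),s['force'])
take('wrist','w2')
cv2.imwrite('pics/w2b.png',cv2.resize(cv2.imread('pics/w2.png'),(800,600),interpolation=cv2.INTER_CUBIC))
E
```

```text
[0.4975849  0.13727251 0.07707629] [0.9977, -0.0678, -0.0046] [-8.75796439  0.58818778  8.41650998]
```

View pics/w2b.png

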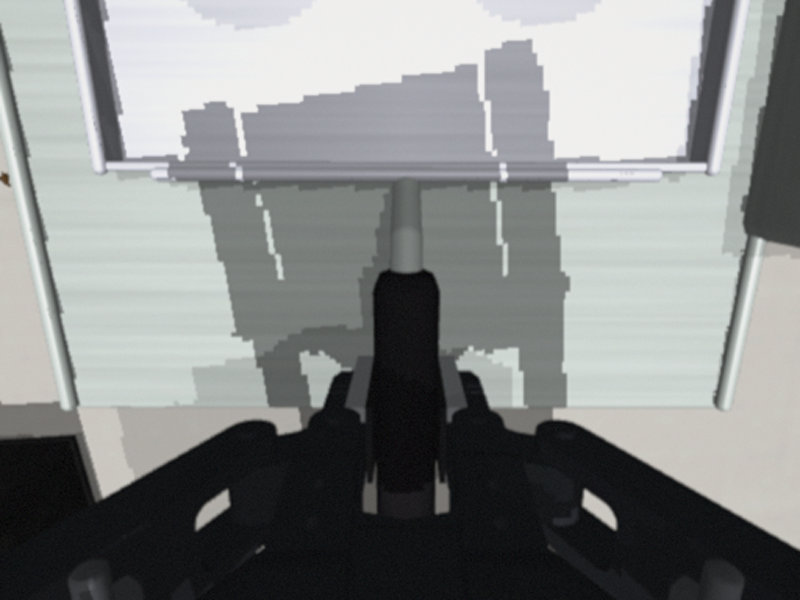

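```bash
python3 - <<'E'
from h import *
k=.64
g=lambda u,v,z:pt('w2',u*k,v*k,z)
L,Rr=g(68,408,.035),g(724,408,.035); a,b=g(98,170,.046),g(714,170,.046)
for p,q in((L,Rr),(a,b)):
    d=p-q; print((p+q)/2,np.linalg.norm(d),np.arctan2(d[1],d[0])-np.pi/2)
y=np.arctan2((L-Rr)[1],(L-Rr)[0])-np.pi/2
ex=np.array([np.cos(y),np.sin(y)]); ey=np.array([-ex[1],ex[0]])
d=((a+b)/2-(L+Rr)/2)[:2]; print('tray front rel ledge front',d@ex,d@ey)
print('mouth',((L+Rr)/2)[:2]+.19*ex)
E
```

```text
[0.47322895 0.1411731  0.035     ] 0.25978325774430217 -0.0692385509094402
[0.56380259 0.13108214 0.046     ] 0.1975261797207502 -0.0686499937148044
tray front rel ledge front 0.09105474619548193 -0.0038006059461549173
mouth [0.66277371 0.12802828]
```

Call:
{"method": "servo_tool", "body": {
  "increments": [
    {"dp": [4,-1.5,0],"roll": 0,"hand": 0},
    {"dp": [7,-1,0],"roll": 0,"hand": 0},
    {"dp": [8,0,0],"roll": 0,"hand": 0},
    {"dp": [8,0,0],"roll": 0,"hand": 0},
    {"dp": [8,0,0],"roll": 0,"hand": 0},
    {"dp": [8,0,0],"roll": 0,"hand": 0},
    {"dp": [8,0,0],"roll": 0,"hand": 0},
    {"dp": [8,0,0],"roll": 0,"hand": 0},
    {"dp": [8,0,0],"roll": 0,"hand": 0},
    {"dp": [8,0,0],"roll": 0,"hand": 0},
    {"dp": [7,0,0],"roll": 0,"hand": 0},
    {"dp": [5,0,0],"roll": 0,"hand": 0}
  ]
}}

```text
time: 7.0
eef_pos: [0.5846, 0.1339, 0.0771]
tcp_rot: [0.999, -0.034, -0.002, 0.0]
force: [-10.4, 0.2, 9.0]
grip_width: 0.201
finger_force: 44.2
```

Call:
{"method": "servo_tool", "body": {
  "increments": [
    {"dp": [3,0,0],"roll": 0,"hand": 0},
    {"dp": [3,0,0],"roll": 0,"hand": 0},
    {"dp": [3,0,0],"roll": 0,"hand": 0},
    {"dp": [2,0,0],"roll": 0,"hand": 0},
    {"dp": [0,0,0],"roll": 0,"hand": 0}
  ]
}}

```text
time: 7.62
eef_pos: [0.5957, 0.1332, 0.0771]
tcp_rot: [0.999, -0.034, -0.002, 0.0]
force: [-8.4, 0.5, 5.0]
grip_width: 0.201
finger_force: 44.0
```

Call:
{"method": "servo_tool", "body": {
  "increments": [
    {"dp": [2,0,0],"roll": 0,"hand": 0},
    {"dp": [2,0,0],"roll": 0,"hand": 0},
    {"dp": [1,0,0],"roll": 0,"hand": 0},
    {"dp": [0,0,0],"roll": 0,"hand": 0}
  ]
}}

```text
time: 8.12
eef_pos: [0.5986, 0.133, 0.0771]
tcp_rot: [0.999, -0.034, -0.005, 0.0]
force: [-17.3, -0.6, 14.0]
grip_width: 0.204
finger_force: 44.9
```

Call:
{"method": "servo_tool", "body": {
  "increments": [
    {"dp": [2,0,0],"roll": 0,"hand": 0},
    {"dp": [0,0,0],"roll": 0,"hand": 0},
    {"dp": [0,0,0],"roll": 0,"hand": 0}
  ]
}}

```text
time: 8.5
eef_pos: [0.5987, 0.1329, 0.077]
tcp_rot: [0.999, -0.034, -0.007, 0.0]
force: [-25.4, 1.4, 20.8]
grip_width: 0.202
finger_force: 45.9
```

Call:
{"method": "servo_tool", "body": {
  "increments": [
    {"dp": [-3,0,0],"roll": 0,"hand": 0},
    {"dp": [0,0,0],"roll": 0,"hand": 0.35},
    {"dp": [0,0,0],"roll": 0,"hand": 0.7},
    {"dp": [0,0,0],"roll": 0,"hand": 1},
    {"dp": [0,0,0],"roll": 0,"hand": 1},
    {"dp": [0,0,-20],"roll": 0,"hand": 1},
    {"dp": [0,0,-50],"roll": 0,"hand": 1},
    {"dp": [0,0,-60],"roll": 0,"hand": 1},
    {"dp": [0,0,-60],"roll": 0,"hand": 1},
    {"dp": [0,0,0],"roll": 0,"hand": 1}
  ]
}}

```text
time: 9.75
eef_pos: [0.6049, 0.133, 0.2767]
tcp_rot: [0.999, -0.034, 0.007, -0.001]
force: [-0.5, 0.6, 0.6]
grip_width: 0.994
finger_force: 0.0
```

```bash
python3 - <<'E'
from h import *
s=state(); print(s['eef_pos'],s['force'],s['joint_pos'].round(2))
take('wrist','w3');take('scene','sc3');take('side','sd3')
a=cv2.resize(cv2.imread('pics/w3.png'),(400,300),interpolation=cv2.INTER_AREA)
b=cv2.imread('pics/sd3.png')[130:250,180:380]; b=cv2.resize(b,(500,300),interpolation=cv2.INTER_CUBIC)
cv2.imwrite('pics/c3.png',np.vstack([cv2.resize(cv2.imread('pics/w3.png')[:240],(640,300)),cv2.resize(b,(640,300))]))
E
```

```text
[0.60494999 0.13303157 0.27674601] [-0.45281205  0.56896249  0.60637267] [0.09 0.18 1.52 0.   1.43 1.73]
```

View pics/c3.png

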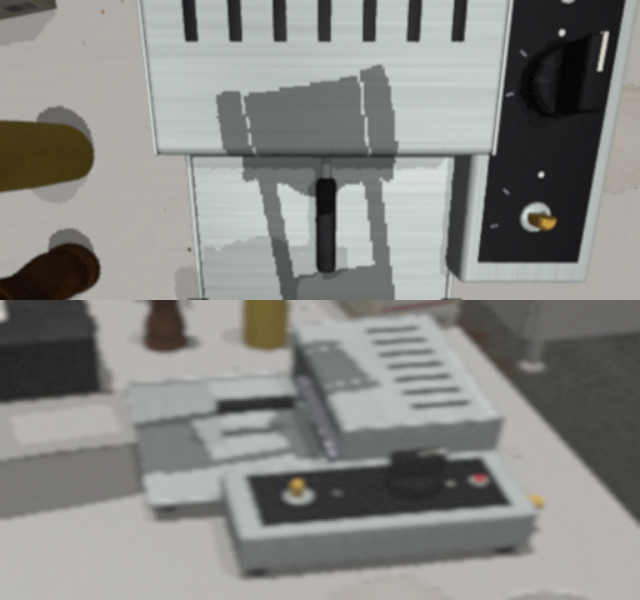

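Tray pushed to the stop: handle at (326,178–270) in front of the mouth. Bare spindle near (540,216), pilot dot (541,175). Moving over the loose knob.

Call:
{"method": "servo_tool", "body": {
  "increments": [
    {"dp": [-10,40,0],"roll": 0,"hand": 1},
    {"dp": [-17,53,0],"roll": 0,"hand": 1},
    {"dp": [-17,53,0],"roll": 0,"hand": 1},
    {"dp": [-17,53,0],"roll": 0,"hand": 1},
    {"dp": [-17,53,0],"roll": 0,"hand": 1},
    {"dp": [-17,53,0],"roll": 0,"hand": 1},
    {"dp": [-17,53,0],"roll": 0,"hand": 1},
    {"dp": [-17,53,0],"roll": 0,"hand": 1},
    {"dp": [-17,53,15],"roll": 0,"hand": 1},
    {"dp": [-15,51,20],"roll": 0,"hand": 1},
    {"dp": [0,0,0],"roll": 0,"hand": 1},
    {"dp": [0,0,0],"roll": 0,"hand": 1}
  ]
}}

```text
time: 11.4
eef_pos: [0.4051, -0.3693, 0.2307]
tcp_rot: [0.999, -0.035, -0.001, -0.001]
force: [0.5, 0.7, -0.1]
grip_width: 0.999
finger_force: 0.0
```

```bash
python3 - <<'E'
from h import *
s=state(); print(s['eef_pos'],s['tcp_rot'],s['joint_pos'].round(2))
take('wrist','w4')
k=.8
for n,u,v,z in [('h_in',326,178,.086),('h_out',326,271,.086),('ledgeL mouth',190,155,.035),('dot',541,175,.075),('spbase',537,216,.075),('sptop',546,222,.097),('boxFL',464,280,.075),('boxFR',586,280,.075),('hoodL',158,154,.122),('hoodR',494,154,.122)]: print(n,pt('w3',u*k,v*k,z).round(4))
cv2.imwrite('pics/w4b.png',cv2.resize(cv2.imread('pics/w4.png'),(800,600),interpolation=cv2.INTER_CUBIC))
E
```

```text
[ 0.40506018 -0.36927516  0.23072427] [ 9.99402228e-01 -3.45260785e-02 -9.82371825e-04 -1.47330522e-03] [-0.88  0.05  1.75  0.    1.35  0.76]
h_in [0.6392 0.1282 0.086 ]
h_out [0.5571 0.1338 0.086 ]
ledgeL mouth [0.6648 0.2565 0.035 ]
dot [ 0.6279 -0.0568  0.075 ]
spbase [ 0.5919 -0.0561  0.075 ]
sptop [ 0.5916 -0.0516  0.097 ]
boxFL [0.5357 0.0069 0.075 ]
boxFR [ 0.528  -0.1059  0.075 ]
hoodL [0.6685 0.2492 0.122 ]
hoodR [0.6516 0.0048 0.122 ]
```

View pics/w4b.png

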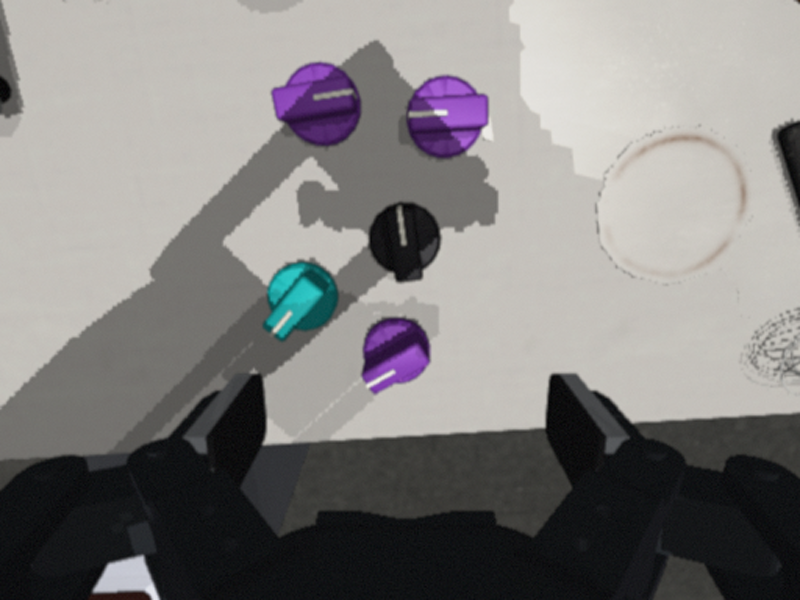

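Wrist view: black knob (404,240), white pointer (400,205)–(404,243). Around it are turquoise (302,297) and purples (397,350), (317,104), (445,117). Checking in one close crop, with the spindle beside it.

```bash
python3 - <<'E'
from h import *
a=cv2.imread('pics/w4.png')[125:185,228:288]; b=cv2.imread('pics/w3.png')[125:205,395:475]
z=lambda i:cv2.resize(i,(400,400),interpolation=cv2.INTER_CUBIC)
cv2.imwrite('pics/c5.png',np.hstack([z(np.clip(a.astype(float)*1.5,0,255).astype(np.uint8)),z(b)]))
E
```

```text
(no output)
```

View pics/c5.png

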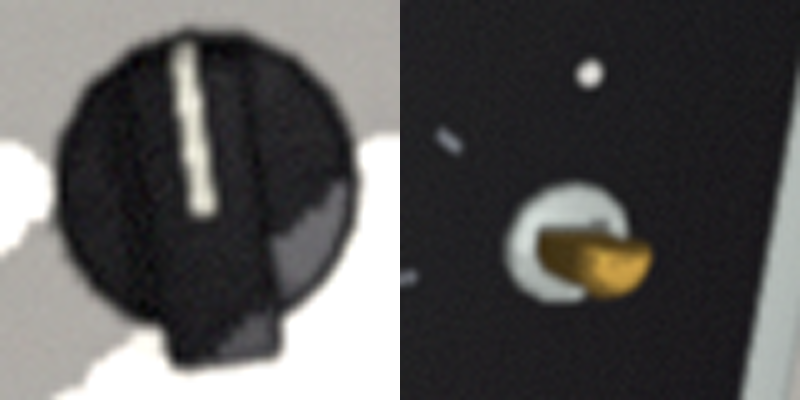

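Crop: the choice is confirmed. Black skirt centred at (207,181), bar end at (226,361), pointer outer end at (183,43). The spindle tip axis is at about (613,257), its base ring at (568,243) and the pilot dot at (590,73).

```bash
python3 - <<'E'
from h import *
K=lambda u,v,z:pt('w4',228+u/6.667,125+v/6.667,z)
S=lambda u,v,z:pt('w3',395+(u-400)/5,125+v/5,z)
print('skirt',K(207,181,.006)); a,b=K(184,40,.042),K(226,361,.042); print('bar',(a+b)/2,np.linalg.norm(a-b)); d=a-b; print('yaw bar',np.arctan2(d[1],d[0]))
d=K(183,43,.042)-K(203,215,.042); print('yaw ptr',np.arctan2(d[1],d[0]),np.linalg.norm(d),K(183,43,.042))
print('tip',S(613,257,.0935),'ring',S(568,243,.076),'dot',S(590,73,.075))
# frame of the grill from ledge & hood
yaw=-.0685; ex=np.array([np.cos(yaw),np.sin(yaw)])
print('tool yaw', [np.arctan2(*R.from_quat(state()['tcp_rot']).as_matrix()[[1,0],0])])
E
```

```text
skirt [ 0.42119737 -0.37081691  0.006     ]
bar [ 0.42288772 -0.37081208  0.042     ] 0.051153417142169665
yaw bar 0.05899157342665681
yaw ptr 0.044225533817009985 0.026828147549354024 [ 0.44797777 -0.36911738  0.042     ]
tip [ 0.59189276 -0.05441377  0.0935    ] ring [ 0.59132225 -0.05447675  0.076     ] dot [ 0.62833813 -0.05698971  0.075     ]
tool yaw [np.float64(-0.06776760648862867)]
```

Call:
{"method": "servo_tool", "body": {
  "increments": [
    {"dp": [0,0,0],"roll": -0.123,"hand": 0.65},
    {"dp": [8,1,30],"roll": 0,"hand": 0.65},
    {"dp": [9,1,45],"roll": 0,"hand": 0.65},
    {"dp": [0,0.5,45],"roll": 0,"hand": 0.65},
    {"dp": [0,0,40],"roll": 0,"hand": 0.65},
    {"dp": [0,0,25],"roll": 0,"hand": 0.65},
    {"dp": [0,0,12],"roll": 0,"hand": 0.65},
    {"dp": [0,0,0],"roll": 0,"hand": 0.65},
    {"dp": [0,0,0],"roll": 0,"hand": 0.4},
    {"dp": [0,0,0],"roll": 0,"hand": 0.25},
    {"dp": [0,0,0],"roll": 0,"hand": 0},
    {"dp": [0,0,0],"roll": 0,"hand": 0}
  ],
  "newtons": 60
}}

```text
time: 12.95
eef_pos: [0.4236, -0.3725, 0.0369]
tcp_rot: [1.0, 0.027, 0.001, 0.001]
force: [1.1, 1.5, 6.2]
grip_width: 0.22
finger_force: 60.3
```

Call:
{"method": "servo_tool", "body": {
  "increments": [
    {"dp": [0,0,0],"roll": 0,"hand": 0},
    {"dp": [0,0,0],"roll": 0,"hand": 0}
  ]
}}

```text
time: 13.2
eef_pos: [0.4236, -0.3726, 0.0369]
tcp_rot: [1.0, 0.027, 0.001, 0.001]
force: [0.1, 2.7, 5.6]
grip_width: 0.223
finger_force: 60.3
```

Call:
{"method": "servo_tool", "body": {
  "increments": [
    {"dp": [0,0,-15],"roll": 0,"hand": 0},
    {"dp": [0,0,-45],"roll": 0,"hand": 0},
    {"dp": [0,0,-50],"roll": 0,"hand": 0},
    {"dp": [0,0,-45],"roll": 0,"hand": 0},
    {"dp": [0,0,0],"roll": 0.123,"hand": 0},
    {"dp": [0,0,0],"roll": 0,"hand": 0}
  ]
}}

```text
time: 13.95
eef_pos: [0.4227, -0.3719, 0.1915]
tcp_rot: [0.999, -0.034, 0.0, 0.001]
force: [-0.3, 0.7, -2.5]
grip_width: 0.22
finger_force: 59.2
```

```bash
python3 - <<'E'
from h import *
s=state(); print(s['eef_pos'],s['tcp_rot'],s['grip_width'],s['finger_force'],s['force'])
m=take('wrist','w6'); print(m['cx'],m['cy'],m['f'])
a=cv2.imread('pics/w6.png')[200:350,160:360]
cv2.imwrite('pics/w6b.png',cv2.resize(np.clip(a.astype(float)*2,0,255).astype(np.uint8),(800,600),interpolation=cv2.INTER_CUBIC))
E
```

```text
[ 0.42274639 -0.37190811  0.19146162] [ 9.99432528e-01 -3.36767522e-02  4.31408773e-04  5.58778314e-04] 0.22044254794672963 59.229764342308044 [-0.27848281  0.70218122 -2.52568177]
259.40403931023326 191.16417378333114 301.6938435072638
```

View pics/w6b.png

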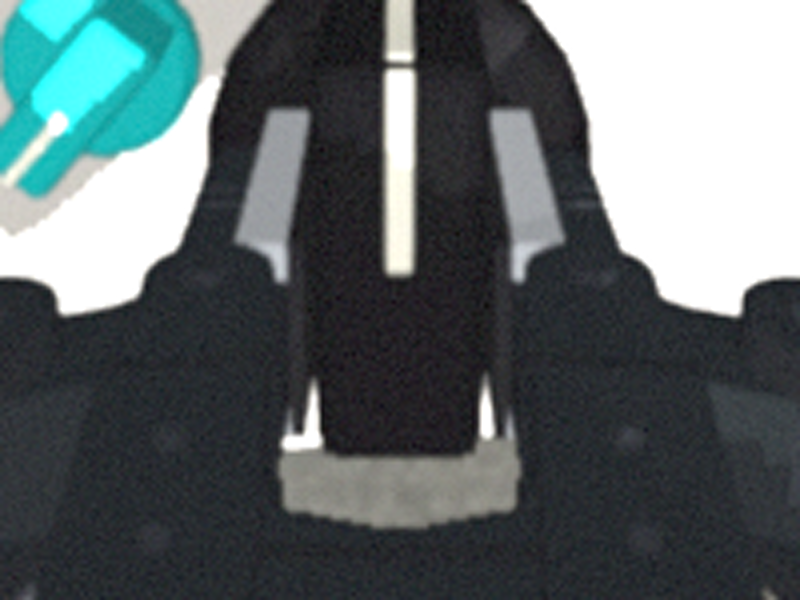

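The knob is held, bar aligned with the tool: front top edge (400,64), rear top edge (401,451), pointer forward.

```bash
python3 - <<'E'
from h import *
s=state(); M=R.from_quat(s['tcp_rot']).as_matrix(); p=np.array(s['eef_pos'])
z=p[2]+.0051
for zz in(z-.002,z,z+.002):
    a,b=pt('w6',260,216,zz),pt('w6',260.2,312.7,zz)
    ta,tb=M.T@(a-p),M.T@(b-p); print(ta.round(4),tb.round(4),'centre',((ta+tb)/2).round(4),np.linalg.norm(ta-tb))
print(np.arctan2(M[1,0],M[0,0]),M.round(4).tolist())
g=np.array([.5916,-.0544,0])-p; print('tcp->spindle tool axes',M.T@g)
E
```

```text
[ 0.0221  0.002  -0.0031] [-0.0273  0.002  -0.0031] centre [-0.0026  0.002  -0.0031] 0.049368279196963995
[ 0.0228  0.002  -0.0051] [-0.0258  0.002  -0.0051] centre [-0.0015  0.002  -0.0051] 0.04857152244993077
[ 0.0235  0.002  -0.0071] [-0.0242  0.002  -0.0071] centre [-0.0004  0.002  -0.0071] 0.047774765702897605
-0.06597740372222183 [[0.9978, -0.0659, -0.0003], [-0.0659, -0.9978, 0.0002], [-0.0003, -0.0002, -1.0]]
tcp->spindle tool axes [ 0.14797283 -0.32751359  0.19043321]
```

Call:
{"method": "servo_tool", "body": {
  "increments": [
    {"dp": [8,-26,0],"roll": 0,"hand": 0},
    {"dp": [14,-46,0],"roll": 0,"hand": 0},
    {"dp": [14,-46,0],"roll": 0,"hand": 0},
    {"dp": [14,-46,0],"roll": 0,"hand": 0},
    {"dp": [14,-46,0],"roll": 0,"hand": 0},
    {"dp": [14,-46,0],"roll": 0,"hand": 0},
    {"dp": [14,-46,0],"roll": 0,"hand": 0},
    {"dp": [7.5,-26,0],"roll": 0,"hand": 0},
    {"dp": [0,0,25],"roll": 0,"hand": 0},
    {"dp": [0,0,22],"roll": 0,"hand": 0},
    {"dp": [0,0,0],"roll": 0,"hand": 0},
    {"dp": [0,0,0],"roll": 0,"hand": 0}
  ]
}}

```text
time: 15.5
eef_pos: [0.5444, -0.0515, 0.1436]
tcp_rot: [0.999, -0.034, -0.0, -0.0]
force: [0.0, -0.1, -1.1]
grip_width: 0.218
finger_force: 59.2
```

```bash
python3 - <<'E'
from h import *
s=state(); print(s['eef_pos'],s['tcp_rot'],s['grip_width'],s['finger_force'],s['force'])
take('wrist','w7')
for p in([.592,-.0543,.097],[.6283,-.057,.075]): print(px('w7',p))
a=cv2.imread('pics/w7.png')[120:270,160:360]
cv2.imwrite('pics/w7b.png',cv2.resize(np.clip(a.astype(float)*1.5,0,255).astype(np.uint8),(800,600),interpolation=cv2.INTER_CUBIC))
E
```

```text
[ 0.54444425 -0.05145047  0.1435887 ] [ 9.99430487e-01 -3.37444908e-02 -1.08073921e-04 -5.67570567e-06] 0.21820776976280964 59.21938955783844 [ 0.00345389 -0.13884746 -1.13525498]
[256.32448433 143.22238026]
[256.84668862  78.58075802]
```

View pics/w7b.png

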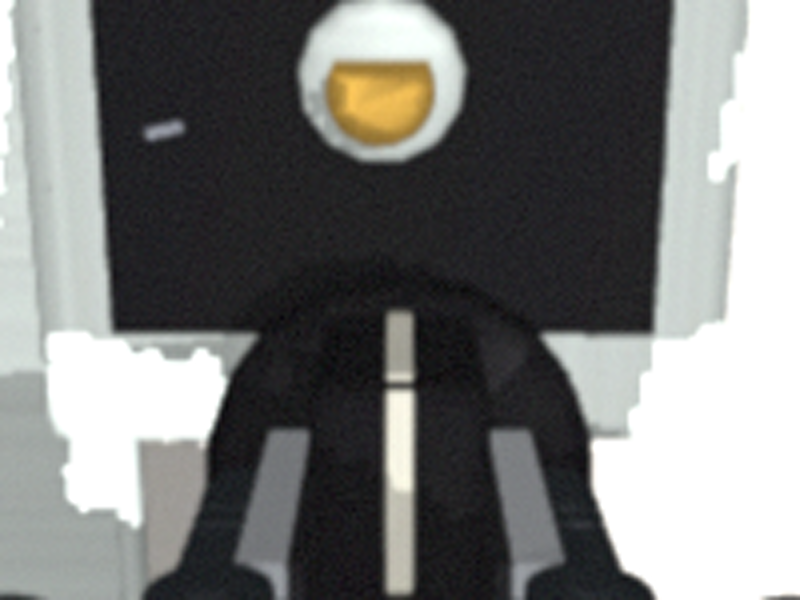

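Wrist view: spindle D spans u 328–434, flat at v 62, bottom at v 145, axis about (381,88). Knob pointer line and pad centre are at u 400. The wrist camera seems biased by about 2 mm, so I'll check that against the pilot dot seen from several poses.

```bash
python3 - <<'E'
from h import *
def cen(fn,u,v,r=6):
    g=cv2.cvtColor(cv2.imread(f'pics/{fn}.png'),cv2.COLOR_BGR2GRAY).astype(float)
    u,v=int(round(u)),int(round(v)); w=g[v-r:v+r+1,u-r:u+r+1]; w=np.clip(w-np.median(w)-30,0,None)
    Y,X=np.mgrid[v-r:v+r+1,u-r:u+r+1]; return (w*X).sum()/w.sum(),(w*Y).sum()/w.sum(),w.max()
for fn,u,v in(('wrist0',265,228),('w3',433,139.6),('w7',255.5,77)):
    c=cen(fn,u,v); print(fn,np.round(c,2),pt(fn,c[0],c[1],.075).round(4))
s=state();M=R.from_quat(s['tcp_rot']).as_matrix();p=s['eef_pos']
for v in(85,88,92): print('spindle w7 tool', M.T@(pt('w7',160+381.5/4,120+v/4,.095)-p))
E
```

```text
wrist0 [264.71 227.18 169.  ] [ 0.629  -0.0563  0.075 ]
w3 [432.52 139.31 163.  ] [ 0.6287 -0.0565  0.075 ]
w7 [254.82  77.49 127.  ] [ 0.629  -0.0558  0.075 ]
spindle w7 tool [ 0.04803504 -0.00104428  0.04919631]
spindle w7 tool [ 0.04760746 -0.00104605  0.04919587]
spindle w7 tool [ 0.04703647 -0.00104842  0.04919528]
```

Call:
{"method": "servo_tool", "body": {
  "increments": [
    {"dp": [10,-1,0],"roll": 0,"hand": 0},
    {"dp": [15,-1,0],"roll": 0,"hand": 0},
    {"dp": [15,-1,0],"roll": 0,"hand": 0},
    {"dp": [9.5,0,0],"roll": 0,"hand": 0},
    {"dp": [0,0,0],"roll": 0,"hand": 0},
    {"dp": [0,0,5],"roll": 0,"hand": 0},
    {"dp": [0,0,3],"roll": 0,"hand": 0},
    {"dp": [0,0,2],"roll": 0,"hand": 0},
    {"dp": [0,0,2],"roll": 0,"hand": 0},
    {"dp": [0,0,0],"roll": 0,"hand": 0}
  ]
}}

```text
time: 16.8
eef_pos: [0.5938, -0.0516, 0.1311]
tcp_rot: [0.999, -0.034, -0.0, -0.0]
force: [0.0, 0.2, -2.0]
grip_width: 0.224
finger_force: 59.2
```

Call:
{"method": "servo_tool", "body": {
  "increments": [
    {"dp": [0,0,2],"roll": 0,"hand": 0},
    {"dp": [0,0,1],"roll": 0,"hand": 0},
    {"dp": [0,0,0],"roll": 0,"hand": 0}
  ]
}}

```text
time: 17.18
eef_pos: [0.5939, -0.0516, 0.1281]
tcp_rot: [0.999, -0.034, -0.0, -0.0]
force: [0.1, 0.6, -2.4]
grip_width: 0.218
finger_force: 59.2
```

Call:
{"method": "servo_tool", "body": {
  "increments": [
    {"dp": [0,0,1.5],"roll": 0,"hand": 0},
    {"dp": [0,0,1.5],"roll": 0,"hand": 0},
    {"dp": [0,0,0],"roll": 0,"hand": 0}
  ]
}}

```text
time: 17.55
eef_pos: [0.594, -0.0517, 0.1252]
tcp_rot: [0.999, -0.034, 0.0, -0.0]
force: [1.0, 0.6, -2.1]
grip_width: 0.223
finger_force: 59.2
```

Call:
{"method": "servo_tool", "body": {
  "increments": [
    {"dp": [0,0,1.5],"roll": 0,"hand": 0},
    {"dp": [0,0,1.5],"roll": 0,"hand": 0},
    {"dp": [0,0,1],"roll": 0,"hand": 0},
    {"dp": [0,0,0],"roll": 0,"hand": 0},
    {"dp": [0,0,0],"roll": 0,"hand": 0}
  ]
}}

```text
time: 18.18
eef_pos: [0.5941, -0.0517, 0.1218]
tcp_rot: [0.999, -0.034, 0.0, 0.0]
force: [-1.0, 0.8, 3.6]
grip_width: 0.219
finger_force: 59.8
```

Call:
{"method": "servo_tool", "body": {
  "increments": [
    {"dp": [0,0,1.5],"roll": 0,"hand": 0},
    {"dp": [0,0,1.5],"roll": 0,"hand": 0},
    {"dp": [0,0,0],"roll": 0,"hand": 0},
    {"dp": [0,0,0],"roll": 0,"hand": 0}
  ]
}}

```text
time: 18.68
eef_pos: [0.5942, -0.0517, 0.1185]
tcp_rot: [0.999, -0.034, 0.0, 0.0]
force: [-1.2, -0.3, 4.2]
grip_width: 0.219
finger_force: 60.0
```

Call:
{"method": "servo_tool", "body": {
  "increments": [
    {"dp": [0,0,1.5],"roll": 0,"hand": 0},
    {"dp": [0,0,1],"roll": 0,"hand": 0},
    {"dp": [0,0,0],"roll": 0,"hand": 0},
    {"dp": [0,0,0],"roll": 0,"hand": 0}
  ]
}}

```text
time: 19.18
eef_pos: [0.5943, -0.0517, 0.1162]
tcp_rot: [0.999, -0.034, 0.0, 0.0]
force: [-0.8, 0.0, 6.0]
grip_width: 0.22
finger_force: 60.2
```

Call:
{"method": "servo_tool", "body": {
  "increments": [
    {"dp": [0,0,1],"roll": 0,"hand": 0},
    {"dp": [0,0,0.5],"roll": 0,"hand": 0},
    {"dp": [0,0,0],"roll": 0,"hand": 0},
    {"dp": [0,0,0],"roll": 0,"hand": 0}
  ]
}}

```text
time: 19.68
eef_pos: [0.5943, -0.0517, 0.1157]
tcp_rot: [0.999, -0.034, 0.0, 0.0]
force: [-3.6, 0.7, 12.8]
grip_width: 0.219
finger_force: 61.2
```

The force profile fits full seating: spring range about 5–8 N, then a rise to about 13 N at the end stop. Handing in.

```bash
python3 -c "
from rig import order,state
s=state();print(s['eef_pos'],s['force'],s['finger_force']);print(order.sign_off())"
```

```text
[ 0.59432619 -0.05171854  0.11570184] [-3.6022068   0.69735195 12.83407809] 61.16220831871033
the job is handed in; nothing more can be done
None
```

Job handed in at about 20 s: the tray is pushed home to the stop, and the knob is seated on the D-spindle and held pressed to its end stop. I did not see the ramekins again once they were under the hood, and the hand-in gave no verdict.

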